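# Zero a height stop and set it by clicks

### The arm

A 6-joint arm with a two-finger parallel gripper is mounted at the origin on a cart in front of the work surface, level with it; the furniture and walls round the work are solid. World frame = base frame: x ahead of the robot, y to its left, z up, the work surface at z = 0. Lengths are in mm, angles in rad, forces in N, time in s.
With the tool pointing down it reaches from about 350 to 975 mm from the base axis. Payload 7.1 kg.
Tool frame: the origin (TCP) lies on the front face of the gripper's body, between the roots of the fingers; the fingertips stand 80 mm ahead of it and the grasp point (between the pads) lies 61 mm ahead of it (env.tips_ahead is the distance from the TCP to the fingertips, in mm); z points along the fingers, y is the direction in which the jaws open and shut (so a half turn about z gives the same grasp; the last joint's range is limited). The gripper opens to 88 mm and grips with 3 to 60 N. Pads are 20 mm wide; open, the fingers measure 115 mm over their backs; the gripper's body (75 mm by 178 mm) begins 61 mm behind the grasp point.
Start: joints at [1.196, 0.423, 1.63, -0, 1.089, -0.019], TCP at [217.681, 585.85, 302.675] pointing down, gripper open.
Joint ranges: [-3, 3], [-0.9, 2.11], [0.09, 2.58], [-1.31, 4.45], [0.11, 2.69], [-2.54, 2.54]. Speed limits (rad/s): [2.39, 2.39, 3.01, 3.14, 3.14, 3.14].

### API

Orientations are given as a unit quaternion [x, y, z, w].
In Python, from station import env, set_gripper, viewer, workorder gives the robot as it stands. Calls block until the motion is done:
- env.reach(position, orientation): joint-space move of the TCP to a pose.
- env.move_l(position, rot=None, rate=150, f_stop=None): straight line of the TCP; rot=None keeps the orientation; rate is the mean speed in mm/s. With f_stop (N) it stops when the force on the tool has changed by that much, and returns True; else False.
- env.move_joints(angles): joint-space move.
- set_gripper(opening): finger opening in mm; the grip force is fixed at half the most; returns when the fingers have stopped.
- env.hold(seconds).
- env.ik(position, orientation): joint angles nearest the present ones, or None.
- env.read_state(): the state.
- viewer.camera(name): name is "scene" or "side" or "wrist"; returns the picture (400x640x3 uint8, blue, green, red); there is no depth.
- viewer.camera_params(name): a dict with "fx", "fy", "cx", "cy" (pixels), "pose" (4x4, takes a point from camera to world coordinates); the wrist camera has in their place "tool_from_camera" (4x4, takes a point from camera to tool coordinates, whose origin is the TCP and whose axes are the flange's). Camera axes: x right, y up, looking along -z (the intrinsics and any distortion apply to the point x, -y, -z); pixel columns grow to the right and rows downward; lengths in mm; the calibration is good to about 2 mm. A picture is of the moment at which its call begins: read the wrist's pose just before it. camera_params takes no time and is no camera call.
A pose or a line that the arm cannot do raises env.IKError and nothing moves.
- workorder.sign_off(): hands the job in, once; it reports no verdict.
The state is a dict: "time_s": time; "qpos": joint angles; "dq": joint speeds; "tau": joint torques, N m; "tool_pos": TCP position; "orientation": TCP orientation; "force": force on the tool from outside, world axes, zero at the start; "wrist_torque": the same for the moment, N m; "width": finger opening in mm.
Only numpy, scipy, OpenCV 4.12 (cv2) and the standard library are available. Lean on these libraries where they do the work, as an engineer would, in place of code of your own. Each camera call takes 0.05 s, during which the arm holds its last target. There are 200 camera calls.

### The job

Reset the bench height stop: turn its black knurled dial clockwise until it is felt to bear against its end stop, without forcing it, then turn it back anticlockwise by exactly six clicks and let go, leaving it resting in that click. Leave the housing's neighbours (the cylindrical gauge and the side cutters) where they are.

Things in the scene. Friction and masses are not known exactly. Their poses are not given: they have to be found in the camera images.
- height_stop: Height stop: blue cast housing fixed to the bench, 158 x 78 mm (foot 186 x 90 mm), grey cover 42 mm above the bench. Origin on the bench under the dial's axis; x points along the housing to the brass height pin, 90 mm away; z up. It reaches from 54 mm behind the origin to 132 mm ahead.
- dial_centre (a point): Middle of the round black knurled dial, on its vertical axis, 60 mm above the bench (a point of the fixed housing). Dial 40 mm in diameter, alike all round, unmarked; knurled side to grip 49 to 73 mm above the bench, top at 75 mm, collar below it (48 mm in diameter) up to 44 mm. Clockwise seen from above lowers the pin to zero, anticlockwise raises it.
- detent (a point): Ball detent inside the housing, on the dial's axis 30 mm above the bench: one click every 20 degrees. The torque to turn rises to about 0.08 N m, falls through zero at the crest half-way, then the dial is pulled on into the next notch, where it rests when let go. A grip of 12 N may slip, 25 N holds. It starts 2 to 4 clicks anticlockwise of click zero, not always in a notch; travel ends beyond click 14.
- pin_top (a point): Top centre of the brass height pin, 16 mm in diameter, standing out of a steel bush on the housing 90 mm from the dial's axis. It rises 1 mm per click: 60 mm above the bench at click zero, 66 mm at six clicks. The measured pose is too coarse to set it by.
- end_stop: The dial's sprung end stop inside the housing, unseen; origin on the dial's axis. It bears from 1.5 degrees clockwise of the rest of click zero and yields 3 N m per rad; let go, the dial settles in click zero, and six crests on is click six. It acts 18 mm from the axis: 10 N on it is 0.18 N m at the dial, besides the detent; 20 N (0.36 N m) is forcing it.
- gauge: Small grey stepped cylindrical gauge, 32 mm in diameter, 40 mm tall, standing loose on the bench to the right of the height stop. Origin at the centre of its underside. Not to be disturbed.
- cutter: Side cutters with blue handles, 127 x 44 x 12 mm, lying loose on the bench to the right. Origin at the centre of the underside. Not to be disturbed.

How it is judged (in metres and radians):
On the way:
1. the dial bears on its end stop with at least 2 N (contact force between end_stop and anything else above 2 N), for 0.1 s.
At the end, for the whole second after the job is handed in: the dial is let go and rests in the sixth click from zero: the pin's top 66 mm above the housing's underside, within 0.4 mm (one click is 1 mm) (z of pin_top in the frame of height_stop between 0.0656 and 0.0664 m); the robot touches nothing.
It fails at once if the dial is forced against its end stop: more than 20 N on it (contact force between end_stop and anything else above 20 N).
It fails at once if the gauge is moved more than 20 mm (distance of gauge from where it was at the start of the episode above 0.02 m).
It fails at once if the side cutters are moved more than 20 mm (distance of cutter from where it was at the start of the episode above 0.02 m).
It also fails if it takes over 72 s, if anything falls off the work surface, if the arm or the gripper's body presses on something with over 40 N, if the wrist force passes 120 N, or if a joint passes its speed limit or range.

## Working session

There is one attempt and no reset: what is moved stays moved. The work goes in short steps, each a Python script; the robot and the scene stay as the last script left them, time stands still between calls to the robot, and variables do not carry over. Pictures are saved under pics/ and viewed, about 8 in all and at most 12, crops included, and the job is handed in when it is done.

```bash
ls; mkdir -p pics; python3 - <<'E'
from station import env, set_gripper, viewer, workorder
import cv2,numpy as np
s=env.read_state();print(s)
a=viewer.camera("scene");b=viewer.camera("wrist")
cv2.imwrite("pics/scene0.png",a);cv2.imwrite("pics/wrist0.png",b)
cv2.imwrite("pics/both.png",cv2.resize(np.vstack([a,b]),(800,1000))[:,:] if 0 else np.vstack([cv2.resize(a,(480,300)),cv2.resize(b,(480,300))]))
for n in("scene","side","wrist"):print(n,viewer.camera_params(n))
E
```

```text
pics
{'time_s': 0.0, 'qpos': array([ 1.19598220e+00,  4.23819762e-01,  1.63069164e+00, -1.94809967e-05,
        1.08862538e+00, -1.89940686e-02]), 'dq': array([-0.00012754,  0.00104929,  0.00098232, -0.00012554,  0.00072085,
        0.00124335]), 'tau': array([-1.61528889e-03, -5.44610381e+01, -2.73672098e+01,  6.43071625e-02,
        2.26945180e-02, -1.16777401e-04]), 'tool_pos': array([217.53836501, 585.4471481 , 301.91413085]), 'orientation': array([ 1.76968477e-01,  9.84216217e-01, -7.58836967e-04, -1.42583104e-04]), 'force': array([-0.276269  , -0.30513805,  0.66961315]), 'wrist_torque': array([-0.01588148,  0.01006438,  0.00682656]), 'width': 87.86854101518323}
scene {'fx': 436.25333670123894, 'fy': 436.25333670123894, 'cx': 323.04734731362066, 'cy': 194.9634132154827, 'pose': array([[ 5.20498248e-01,  4.71697230e-01, -7.11746652e-01,
        -2.41411964e+02],
       [-8.53862178e-01,  2.86583064e-01, -4.34499170e-01,
        -5.85073565e+02],
       [-9.77518493e-04,  8.33889603e-01,  5.51930407e-01,
         6.64459975e+02],
       [ 0.00000000e+00,  0.00000000e+00,  0.000000
[... 262 characters left out ...]
4.95323875e-01,  7.90708090e-01,
         5.26351151e+02],
       [-1.17034790e-02,  8.49781919e-01,  5.27004478e-01,
         5.18221401e+02],
       [ 0.00000000e+00,  0.00000000e+00,  0.00000000e+00,
         1.00000000e+00]])}
wrist {'fx': 314.4382878635138, 'fy': 314.4382878635138, 'cx': 323.3155888192206, 'cy': 201.93791805082333, 'tool_from_camera': array([[ 2.88741108e-04,  9.58449000e-01,  2.85263792e-01,
         7.84869146e+01],
       [ 9.99999491e-01, -9.83826055e-07, -1.00888379e-03,
         2.12765152e-01],
       [-9.66683005e-04,  2.85263938e-01, -9.58448513e-01,
        -8.21853588e+01],
       [ 0.00000000e+00,  0.00000000e+00,  0.00000000e+00,
         1.00000000e+00]])}
```

```bash
python3 - <<'E'
from station import viewer
import cv2,numpy as np
b=viewer.camera("side");cv2.imwrite("pics/side0.png",b)
a=cv2.imread("pics/scene0.png")
cv2.imwrite("pics/v1.png",np.vstack([cv2.resize(a,(480,300)),cv2.resize(b,(480,300))]))
E
```

```text
(no output)
```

View pics/v1.png

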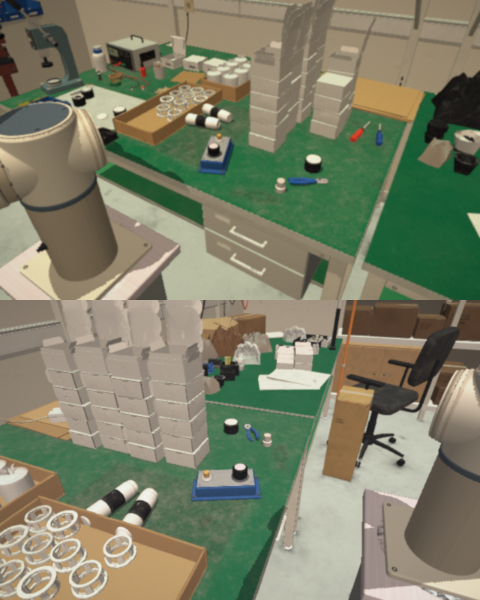

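The picture shows the height stop at about (285,203) in the scene view. In the side view the dial is at about (319,227) and the pin at about (276,233). Tall stacks of boxes stand next to it. Next I'll locate the dial and pin by mask.

```bash
cat >h.py <<'E'
from station import env, set_gripper, viewer, workorder
import cv2,numpy as np
from scipy.spatial.transform import Rotation as R
def ray(name,u,v,state=None):
    p=viewer.camera_params(name)
    if "pose" in p: T=p["pose"]
    else:
        W=np.eye(4);W[:3,:3]=R.from_quat(state["orientation"]).as_matrix();W[:3,3]=state["tool_pos"];T=W@p["tool_from_camera"]
    d=T[:3,:3]@np.array([(u-p["cx"])/p["fx"],-(v-p["cy"])/p["fy"],-1]);return T[:3,3],d
def onz(name,u,v,z,state=None):
    o,d=ray(name,u,v,state);return o+d*(z-o[2])/d[2]
def tri(r1,r2):
    A=np.stack([r1[1],-r2[1]],1);t=np.linalg.lstsq(A,r2[0]-r1[0],rcond=None)[0]
    a=r1[0]+t[0]*r1[1];b=r2[0]+t[1]*r2[1];return (a+b)/2,np.linalg.norm(a-b)
def blobs(m,off,amin=15):
    n,l,s,c=cv2.connectedComponentsWithStats(m.astype(np.uint8))
    return [(s[i][:5]+np.array([off[0],off[1],0,0,0]),c[i]+off) for i in range(1,n) if s[i][4]>=amin]
E
python3 - <<'E'
from h import *
for n,(x0,y0,x1,y1) in dict(scene=(250,165,330,240),side=(240,200,360,275)).items():
    im=cv2.imread(f"pics/{n}0.png")[y0:y1,x0:x1]
    h=cv2.cvtColor(im,cv2.COLOR_BGR2HSV)
    print(n)
    for nm,m in dict(black=h[...,2]<45,brass=(h[...,0]>12)&(h[...,0]<32)&(h[...,1]>90)&(h[...,2]>80),blue=(h[...,0]>100)&(h[...,0]<125)&(h[...,1]>120)).items():
        for s,c in blobs(m,np.array([x0,y0])):print(nm,s,c.round(1),onz(n,*c,60).round(1))
    cv2.imwrite(f"pics/c_{n}.png",cv2.resize(im,None,fx=5,fy=5))
a=cv2.imread("pics/c_scene.png");b=cv2.imread("pics/c_side.png")
o=np.zeros((750,600,3),np.uint8);o[:375,:400]=a;o[375:,:600]=b
cv2.imwrite("pics/v2.png",cv2.resize(o,(480,600)))
E
```

```text
scene
black [262 165  11   4  34] [267.3 166.2] [581.2  99.3  60. ]
black [278 197  15  11 123] [284.9 202.6] [460.8 -47.1  60. ]
brass [289 178   7   8  45] [291.8 181.3] [551.1  -4.9  60. ]
blue [265 187  46  45 666] [288.5 218.2] [412.9 -91.5  60. ]
side
black [311 224  18  16 188] [319.4 232.4] [466.6 -21.9  60. ]
brass [271 226   8  11  67] [274.8 231.3] [550.8   5.4  60. ]
blue [ 255  237   93   31 1590] [301.5 256.3] [472.   54.9  60. ]
```

View pics/v2.png

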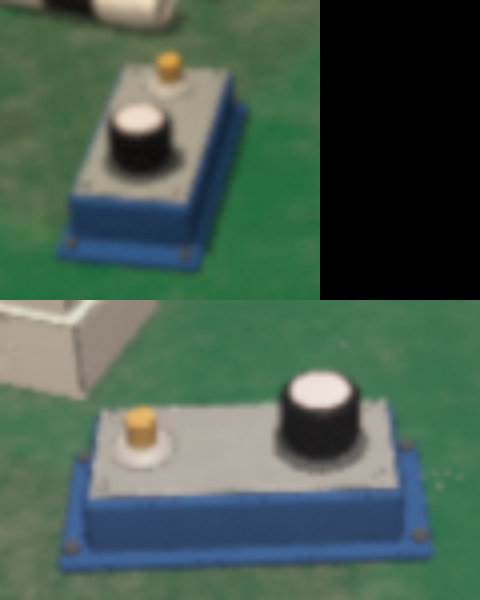

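The dial top is at scene (284.5,194.8) and side (319.8,222.5). The pin top is at scene (292.2,179.2) and side (275.2,228). A box corner shows at side (260,224).

```bash
python3 - <<'E'
from h import *
d=tri(ray("scene",284.5,194.8),ray("side",319.8,222.5));p=tri(ray("scene",292.2,179.2),ray("side",275.2,228))
print(d,p,np.linalg.norm((d[0]-p[0])[:2]))
print("box corner",onz("side",260,224,0),"box2",onz("scene",335,200,0))
D=d[0];yaw=np.arctan2(*(p[0]-D)[1::-1]);print(yaw)
for k in range(12):
  a=k*np.pi/6-np.pi
  q=env.ik([D[0],D[1],61+62],(R.from_euler('z',a)*R.from_euler('x',np.pi)).as_quat())
  print(round(a,2),None if q is None else np.round(q,2))
s=env.read_state();print(R.from_quat(s['orientation']).as_matrix().round(2))
E
```

```text
(array([472.22869492, -37.87974036,  72.46647472]), np.float64(1.5201287001746382)) (array([554.69880127,  -2.89595667,  62.65146741]), np.float64(2.5931572507488325)) 89.58338887649518
box corner [634.33646184 -75.68688234   0.        ] box2 [ 611.14786049 -102.57422297    0.        ]
0.4011924810611765
-3.14 [-0.11  0.51  2.06  0.    0.57 -1.68]
-2.62 [-0.11  0.51  2.06 -0.    0.57 -2.2 ]
-2.09 None
-1.57 None
-1.05 [-0.11  0.51  2.06 -0.    0.57  2.51]
-0.52 [-0.11  0.51  2.06 -0.    0.57  1.99]
0.0 [-0.11  0.51  2.06 -0.    0.57  1.47]
0.52 [-0.11  0.51  2.06 -0.    0.57  0.94]
1.05 [-0.11  0.51  2.06 -0.    0.57  0.42]
1.57 [-0.11  0.51  2.06 -0.    0.57 -0.11]
2.09 [-0.11  0.51  2.06 -0.    0.57 -0.63]
2.62 [-0.11  0.51  2.06  0.    0.57 -1.15]
[[-0.94  0.35 -0.  ]
 [ 0.35  0.94 -0.  ]
 [ 0.   -0.   -1.  ]]
```

Measurements agree: dial top height is 72.5 mm (75 expected), pin distance is 89.6 mm (90 expected), and the boxes are about 150 mm clear. I'll retract, swing over the dial, and refine with the wrist camera.

```bash
python3 - <<'E'
from h import *
q0=env.read_state()["qpos"]
D=[472.2,-37.9]
o=(R.from_euler('z',1.17)*R.from_euler('x',np.pi)).as_quat()
q=np.array(env.ik([*D,255],o))
q1=np.array(env.ik([*D,300],o));q1[0]=q0[0];env.move_joints(q1)
env.move_joints(np.r_[q[0],q1[1:]]);env.move_l([*D,255],rot=o)
s=env.read_state();im=viewer.camera("wrist");cv2.imwrite("pics/w1.png",im)
print(s["time_s"],s["qpos"],s["tool_pos"],s["force"],s["wrist_torque"])
h=cv2.cvtColor(im,cv2.COLOR_BGR2HSV)
for nm,m in dict(black=h[...,2]<45,white=(h[...,1]<60)&(h[...,2]>190),brass=(h[...,0]>12)&(h[...,0]<32)&(h[...,1]>90)&(h[...,2]>80)).items():
  for S,c in blobs(m,np.array([0,0]),150):print(nm,S,c.round(1),onz("wrist",*c,75,s).round(1))
E
```

```text
3.325 [-1.04228377e-01  2.71755247e-01  1.99450849e+00  6.42757617e-05
  8.76223418e-01  2.95564450e-01] [472.23901737 -37.42338652 254.99311405] [ 1.00023728  0.33179035 -0.19551389] [-0.12545892  0.05036272  0.00312967]
black [ 206  238   41   74 1171] [229.1 278.2] [361.9 -70.9  75. ]
black [ 401  238   49   77 1593] [419.8 281.2] [ 525.6 -143.4   75. ]
black [    0   280   180   120 13133] [ 86.3 347.5] [192.4 -84.8  75. ]
black [  469   280   171   104 12287] [559.3 333. ] [ 635.1 -252.5   75. ]
black [308 373 332  27 664] [551.5 394.9] [ 612.5 -327.9   75. ]
white [    0     0   163   170 20565] [65.3 84. ] [323.6 130.7  75. ]
white [ 273   75  163  150 8229] [362.6 144.3] [521.4  -3.5  75. ]
white [ 501  118  119  142 1388] [541.6 174.1] [652.2 -85.8  75. ]
white [   0  173   75  106 2843] [ 27.4 235.9] [214.6  37.5  75. ]
white [307 186  33  31 807] [323.3 201.2] [472.5 -36.   75. ]
white [603 196  27  95 706] [615.9 238.7] [ 701.5 -170.8   75. ]
white [ 154  226   71   76 1942] [189.8 260.6] [337.1 -40.7  75. ]
white [  0 248  28  50 701] [  9.1 276.3] [173.   10.9  75. ]
white [228 275  37  36 696] [245.4 298.3] [366.2 -96.2  75. ]
white [ 186  345  120   53 5240] [246.  372.8] [ 326.5 -175.7   75. ]
white [392 370  20  15 245] [401.6 377.8] [ 473.1 -244.6   75. ]
brass [385 115  21  18 311] [395.1 123.4] [551.7   1.9  75. ]
brass [ 127  298   36   64 1068] [141.  329.9] [254.6 -88.1  75. ]
brass [ 485  298   35   64 1055] [505.7 329.9] [ 587.1 -228.3   75. ]
brass [ 299  377  333   21 5132] [480.1 389. ] [ 544.6 -290.7   75. ]
```

View pics/w1.png

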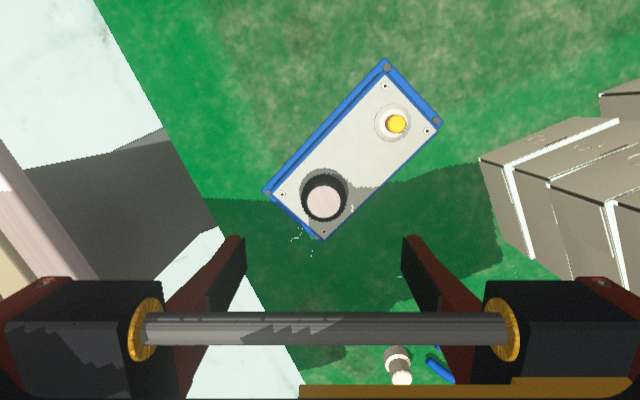

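The dial cap at (323,201) gives (472.5,-36.0), within 2 mm of the triangulated position. The brass pin is at (396,123) and the surroundings are clear. Next I'll descend and grip.

```bash
python3 - <<'E'
from h import *
print(env.move_l([472.4,-36.6,160],rate=150),env.move_l([472.4,-36.6,131],rate=60,f_stop=8))
env.hold(.2);s=env.read_state();print(s["time_s"],s["tool_pos"],s["force"],s["wrist_torque"]);np.save("tare.npy",np.r_[s["force"],s["wrist_torque"]])
t=s;set_gripper(34);env.hold(.3);s=env.read_state();print(s["time_s"],s["width"],s["tool_pos"],s["force"]-t["force"],s["wrist_torque"]-t["wrist_torque"])
E
```

```text
False False
4.9917 [472.5802755  -36.61822141 131.23714754] [-0.52231676  0.72957255 -0.36511677] [-0.06034241  0.11793881  0.05372624]
6.1083 38.66548324851863 [472.45143336 -36.62113511 130.9885766 ] [-0.10193279 -1.35688892  0.36738658] [-0.01577356 -0.11110311 -0.0285138 ]
```

```bash
cat >>h.py <<'E'
tare=np.load("tare.npy")
def mz(n=5):
    r=[]
    for _ in range(n):
        env.hold(.02);s=env.read_state();r.append(np.r_[s["force"],s["wrist_torque"]]-tare)
    return np.mean(r,0),np.std(r,0)[5],s
def turn(deg,n,stop=None):  # deg>0 clockwise
    q=np.load("q.npy")
    for i in range(n):
        q[5]+=np.radians(deg);env.move_joints(q);np.save("q.npy",q)
        m,sd,s=mz()
        print(f"{np.degrees(q[5]):.1f}/{np.degrees(s['qpos'][5]):.1f} Mz {m[5]:.3f} sd {sd:.3f} F {m[:3].round(1)} t {s['time_s']:.2f}")
        if stop and abs(m[5])>stop: print("STOP");return True
E
python3 - <<'E'
from h import *
q=env.read_state()["qpos"];np.save("q.npy",q);turn(1.5,8,.16)
E
```

```text
18.6/18.6 Mz -0.046 sd 0.013 F [ 0.1 -1.1  1.3] t 6.44
20.1/20.1 Mz -0.050 sd 0.031 F [ 0.9 -0.7  0.1] t 6.78
21.6/21.6 Mz -0.063 sd 0.030 F [ 0.4 -0.8  0.3] t 7.11
23.1/23.1 Mz -0.083 sd 0.026 F [ 0.9 -0.9  1.3] t 7.44
24.6/24.6 Mz -0.093 sd 0.028 F [ 0.6 -0.8  0.1] t 7.78
26.1/26.1 Mz -0.107 sd 0.016 F [ 0.6 -1.3  0.3] t 8.11
27.6/27.5 Mz -0.119 sd 0.031 F [ 0.2 -1.2  1.6] t 8.44
29.1/29.0 Mz -0.033 sd 0.026 F [ 0.7 -0.8  0.3] t 8.78
```

```bash
python3 - <<'E'
from h import *
turn(2,26,.19)
E
```

```text
31.1/31.0 Mz -0.002 sd 0.016 F [ 0.9 -0.6  0.1] t 9.11
33.1/33.0 Mz -0.015 sd 0.026 F [ 0.4 -0.9  0.9] t 9.44
35.1/35.0 Mz -0.037 sd 0.038 F [ 0.9 -0.7 -0.4] t 9.78
37.1/37.0 Mz -0.031 sd 0.029 F [ 0.8 -1.1  0.8] t 10.11
39.1/39.0 Mz -0.055 sd 0.040 F [ 0.4 -1.5  1.2] t 10.44
41.1/41.0 Mz -0.071 sd 0.013 F [ 0.3 -2.3  1.8] t 10.78
43.1/43.0 Mz -0.098 sd 0.024 F [ 0.6 -1.8  1.5] t 11.11
45.1/45.0 Mz -0.086 sd 0.026 F [ 1.3 -1.2 -0.1] t 11.44
47.1/47.0 Mz -0.122 sd 0.037 F [ 0.8 -1.9  0.1] t 11.78
49.1/49.0 Mz -0.044 sd 0.035 F [ 0.7 -1.6  0.5] t 12.11
51.1/51.0 Mz 0.001 sd 0.027 F [ 0.6 -2.5  1.4] t 12.44
53.1/53.0 Mz -0.025 sd 0.015 F [ 1.3 -2.1 -0.1] t 12.78
55.1/55.0 Mz -0.035 sd 0.012 F [ 0.8 -2.3  0.5] t 13.11
57.1/57.0 Mz -0.048 sd 0.016 F [ 1.4 -2.4  0.5] t 13.44
59.1/59.0 Mz -0.047 sd 0.036 F [ 0.7 -2.9  0.4] t 13.78
61.1/61.0 Mz -0.069 sd 0.028 F [ 0.7 -2.4  0.8] t 14.11
63.1/63.0 Mz -0.081 sd 0.035 F [ 0.7 -2.6 -0.8] t 14.44
65.1/65.0 Mz -0.097 sd 0.012 F [ 0.7 -2.9 -0.4] t 14.78
67.1/67.0 Mz -0.137 sd 0.022 F [ 0.9 -3.3  1. ] t 15.11
69.1/69.0 Mz -0.027 sd 0.015 F [ 1.4 -3.4  0.1] t 15.44
71.1/71.0 Mz 0.014 sd 0.008 F [ 0.5 -3.4 -0.1] t 15.78
73.1/73.0 Mz -0.014 sd 0.013 F [ 1.2 -3.6  0.6] t 16.11
75.1/75.0 Mz -0.038 sd 0.025 F [ 0.9 -4.   0.1] t 16.44
77.1/77.0 Mz -0.038 sd 0.032 F [ 1.3 -4.1 -0.7] t 16.77
79.1/79.0 Mz -0.084 sd 0.017 F [ 1.4 -4.4  0.5] t 17.11
81.1/81.0 Mz -0.069 sd 0.025 F [ 0.6 -4.9  1.7] t 17.44
```

```bash
python3 - <<'E'
from h import *
turn(2,16,.19)
E
```

```text
83.1/83.0 Mz -0.078 sd 0.058 F [ 1.5 -5.1 -0. ] t 17.77
85.1/85.0 Mz -0.110 sd 0.047 F [ 0.9 -5.   1.2] t 18.11
87.1/87.0 Mz -0.126 sd 0.027 F [ 0.4 -5.2  1.5] t 18.44
89.1/89.0 Mz 0.009 sd 0.027 F [ 0.9 -5.5  0.6] t 18.77
91.1/91.0 Mz -0.002 sd 0.028 F [ 0.1 -5.8  1.3] t 19.11
93.1/93.0 Mz 0.018 sd 0.039 F [ 0.9 -5.5  1. ] t 19.44
95.1/95.0 Mz 0.048 sd 0.015 F [ 1.1 -5.6  0.9] t 19.77
97.1/97.0 Mz 0.109 sd 0.016 F [ 0.6 -5.5  1.7] t 20.11
99.1/99.0 Mz 0.122 sd 0.011 F [ 0.9 -5.6  0.9] t 20.44
101.1/100.9 Mz 0.206 sd 0.014 F [ 0.7 -5.4  1. ] t 20.77
STOP
```

The torque trace is clear once the tare bias of about -0.045 is removed. Sharp notches sit at tool angles of about 28.8, 48.8, 68.8 and 88.6 deg. From 91 to 101 deg there is a steady rise to about 0.25 N m, which is the end stop at roughly 11–13 N. So click zero is at about 88.6 deg and click six should be at about -31.4 deg. I'll turn back and watch each notch pass.

```bash
python3 - <<'E'
from h import *
turn(-3,42)
E
```

```text
98.1/97.9 Mz 0.147 sd 0.017 F [ 0.8 -5.9  0.7] t 21.11
95.1/95.0 Mz 0.045 sd 0.027 F [ 0.7 -5.9  0.6] t 21.44
92.1/92.0 Mz 0.005 sd 0.036 F [ 0.8 -6.2  0.7] t 21.77
89.1/89.0 Mz -0.028 sd 0.016 F [ 0.7 -6.   1.4] t 22.11
86.1/86.0 Mz -0.111 sd 0.023 F [ 0.9 -6.   0.3] t 22.44
83.1/83.0 Mz -0.086 sd 0.027 F [ 1.1 -6.3 -0.2] t 22.77
80.1/80.0 Mz -0.059 sd 0.021 F [ 1.  -5.8  1.4] t 23.11
77.1/77.0 Mz -0.061 sd 0.013 F [ 0.4 -6.3  1.7] t 23.44
74.1/74.0 Mz -0.006 sd 0.037 F [ 0.9 -5.9 -0.2] t 23.77
71.1/71.1 Mz 0.003 sd 0.022 F [ 1.2 -5.6 -0.9] t 24.11
68.1/68.1 Mz -0.103 sd 0.030 F [ 1.  -6.2  1.5] t 24.44
65.1/65.2 Mz -0.084 sd 0.020 F [ 0.9 -6.   1.4] t 24.77
62.1/62.2 Mz -0.083 sd 0.026 F [ 1.5 -5.1 -0.6] t 25.11
59.1/59.2 Mz -0.042 sd 0.032 F [ 0.9 -5.6  0.8] t 25.44
56.1/56.2 Mz -0.020 sd 0.029 F [ 0.6 -5.   0.9] t 25.77
53.1/53.2 Mz -0.017 sd 0.019 F [ 1.5 -4.3 -0.3] t 26.11
50.1/50.2 Mz -0.002 sd 0.021 F [ 0.6 -4.7  2.3] t 26.44
47.1/47.2 Mz -0.157 sd 0.024 F [ 1.2 -4.7  0.6] t 26.77
44.1/44.2 Mz -0.103 sd 0.003 F [ 1.3 -4.3  1.4] t 27.11
41.1/41.2 Mz -0.065 sd 0.032 F [ 1.2 -4.
[... 550 characters left out ...]
 [ 1.2 -1.6  0.9] t 30.77
8.1/8.2 Mz -0.073 sd 0.012 F [ 1.2 -1.4  1.6] t 31.11
5.1/5.2 Mz -0.098 sd 0.034 F [ 0.5 -0.9  1.7] t 31.44
2.1/2.2 Mz -0.083 sd 0.018 F [ 0.9 -0.9  2. ] t 31.77
-0.9/-0.8 Mz -0.048 sd 0.018 F [ 0.6 -0.9  1.5] t 32.11
-3.9/-3.8 Mz -0.042 sd 0.023 F [ 0.3 -0.6  1.9] t 32.44
-6.9/-6.8 Mz -0.021 sd 0.027 F [ 0.3 -0.6  1.8] t 32.77
-9.9/-9.8 Mz 0.014 sd 0.038 F [ 0.5 -0.4  1.8] t 33.11
-12.9/-12.8 Mz -0.149 sd 0.034 F [ 0.2 -0.4  1.8] t 33.44
-15.9/-15.8 Mz -0.057 sd 0.026 F [-0.  -0.5  2.1] t 33.77
-18.9/-18.8 Mz -0.080 sd 0.021 F [-0.2 -0.6  2.2] t 34.11
-21.9/-21.8 Mz -0.066 sd 0.031 F [-0.  -0.3  2.2] t 34.44
-24.9/-24.8 Mz -0.048 sd 0.030 F [-0.4 -0.4  2.7] t 34.77
```

```bash
python3 - <<'E'
from h import *
turn(-2,3);turn(-1,3);turn(1,1)
set_gripper(88);env.hold(.3)
s=env.read_state();print(s["width"],s["force"]-tare[:3])
p=s["tool_pos"];env.move_l([p[0],p[1],250],rate=100);env.hold(.3)
s=env.read_state();print(s["time_s"],s["tool_pos"])
for n in("wrist","side","scene"):cv2.imwrite(f"pics/{n}_end.png",viewer.camera(n))
w=cv2.imread("pics/wrist_end.png");a=cv2.imread("pics/side_end.png")[195:270,240:360]
cv2.imwrite("pics/v4.png",np.vstack([cv2.resize(w,(480,300)),cv2.resize(a,(480,300))]))
E
```

```text
-26.9/-26.8 Mz -0.026 sd 0.026 F [-0.4 -0.6  2.6] t 35.11
-28.9/-28.8 Mz 0.008 sd 0.031 F [-0.9 -0.2  2. ] t 35.44
-30.9/-30.8 Mz 0.004 sd 0.025 F [-0.7 -0.6  3.4] t 35.77
-31.9/-31.9 Mz -0.056 sd 0.021 F [-1.3 -0.3  3.5] t 36.11
-32.9/-32.9 Mz -0.119 sd 0.031 F [-0.9 -0.9  2.5] t 36.44
-33.9/-33.9 Mz -0.109 sd 0.018 F [-1.7 -0.8  2.6] t 36.77
-32.9/-32.9 Mz -0.118 sd 0.015 F [-1.2 -0.4  2.7] t 37.11
87.8024683859559 [ 1.03339866 -0.15262939  0.0672444 ]
39.9417 [472.32625782 -36.60307438 249.68537749]
```

View pics/v4.png

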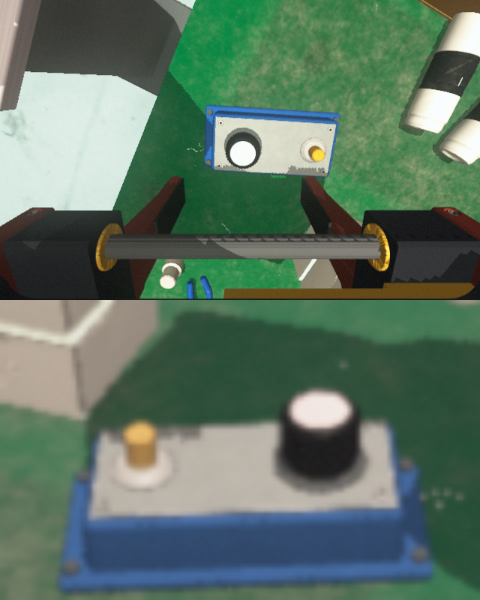

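The dial is released, with the gripper clear and the gauge and cutters in place. The pin top shows at side about (275,228). The pin should have risen about 2.4 mm from the start, so I'll compare the brass blobs before and after.

```bash
python3 - <<'E'
from h import *
for n,(x0,y0,x1,y1) in dict(side=(262,215,290,245),scene=(283,170,303,192)).items():
  for k in("0","_end"):
    im=cv2.imread(f"pics/{n}{k}.png")[y0:y1,x0:x1].astype(float)
    w=np.clip((im[...,2]-im[...,0])/60-.35,0,1)   # soft brass weight
    r=w.sum(1);yy=np.arange(y0,y1);print(n,k,"area",w.sum().round(1),"cy",(r@yy/r.sum()).round(2),"rows>2",yy[r>2][[0,-1]])
a,b=[viewer.camera_params("side")]*2
def pj(P):
  T=np.linalg.inv(a["pose"]);c=T[:3,:3]@P+T[:3,3];return a["cy"]-a["fy"]*c[1]/-c[2]
print("px/mm side",pj(np.array([554.7,-2.,63]))-pj(np.array([554.7,-2.,64])))
E
```

```text
side 0 area 74.8 cy 231.47 rows>2 [227 237]
side _end area 85.3 cy 230.86 rows>2 [226 237]
scene 0 area 67.5 cy 182.98 rows>2 [178 191]
scene _end area 75.9 cy 182.58 rows>2 [177 191]
px/mm side 0.40111191279984837
```

```bash
python3 -c "
from station import workorder,env
print(workorder.sign_off(),env.read_state()['time_s'])"
```

```text
the job is handed in; nothing more can be done
the job is handed in; nothing more can be done
```

The dial is set to click six and released, and the job is handed in; the sign-off gave no verdict.

- **Turning to the stop:** I gripped the dial and turned it clockwise in steps of 1.5 to 2 degrees. It passed four notches, the last being click zero at tool angle 88.6°. The torque then rose steadily to about 0.25 N m, roughly 11–13 N on the stop, so it bore on the stop without being forced (limit 20 N).
- **Turning back:** I turned anticlockwise and felt notch torque jumps at about 88, 69, 49, 28, 9, −11 and −32°. These are clicks zero to six. I let go about 1° past click six, opened the gripper and raised it clear. The robot clock then read about 40 s.

**Last checks:**
- The gripper is open and clear of everything, with about zero force on the tool.
- The gauge and cutters were checked only by eye in the last wrist picture, where they look undisturbed.
- The camera shows the pin about 3 mm higher than at the start, where about 2.4 mm was expected. That agrees within the camera's accuracy of about 1 mm, but it is too coarse to confirm the exact click. The setting rests on the torque count.
- The torque reading had a zero offset of about −0.045 N m, which I allowed for. No check failed or disagreed.

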